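# Load the lever rig, unlatch its tongue and hold it off the ball

## Robot

A 6-joint arm with a two-finger parallel gripper is mounted at the origin on the work surface. World frame = base frame: x ahead of the robot, y to its left, z up, the work surface at z = 0. Lengths are in m, angles in rad, forces in N, time in s.
With the tool pointing down it reaches from about 0.35 to 0.85 m from the base axis. Payload 8.1 kg.
Tool frame: the origin (TCP) lies on the centre line of the jaws, within the pads' length; the fingertips stand 17 mm ahead of it and the grasp point (between the pads) lies 2 mm behind it; x points along the fingers, z is the direction in which the jaws open and shut, and the axes are right-handed (so a half turn about x gives the same grasp; the last joint's range is limited). The gripper opens to 93 mm and grips with 3 to 60 N. Pads are 15 mm wide; open, the fingers measure 128 mm over their backs; the gripper's body (75 mm by 188 mm) begins 65 mm behind the grasp point.
Start: joints at [-1.353, 0.13, 1.488, -0, 1.523, -0.085], TCP at [0.179, -0.573, 0.236] pointing down, gripper open.
Joint ranges: [-2.96, 2.96], [-0.89, 2.26], [0.02, 2.5], [-1.34, 4.48], [0, 2.73], [-2.66, 2.66]. Speed limits (rad/s): [2.39, 2.39, 2.79, 3.14, 3.14, 3.14].

## Interface

Orientations are given as a rotation vector (axis times angle).
In Python, from plant import telemetry, optics, workorder gives the robot as it stands.
- The arm moves only by the shell command python3 -m inch 'ROWS' [FORCE]. ROWS is JSON, a list that holds one entry, the list of rows, each a list of 7 numbers: the shift along the tool's x, y, z in m, then the turn, a rotation vector about the tool's x, y, z in rad, then the opening, from 0 (shut) to 1 (fully open). In form: [[[tx, ty, tz, ax, ay, az, grip], ...]]. A call has 1 to 20 rows; each row shifts and turns the pose as measured when the row begins, along the tool's axes as they then stand; what a row does not reach is not made up. A row lasts 1/10 s, in which the tool goes at most 50 mm and 8.59 degrees, less where a joint would pass 70% of its speed; a pose out of reach is approached as far as the arm can. A call is refused whole if a number of a shift passes 0.05 or a number of a turn 0.15, either way. A call with a gripper value outside its range is refused whole. The fingers move at their own pace and stop on an object; FORCE is the grip in N (left out, the last holds). Time passes only in rows, so rows that do not move let the fingers close. It gives the time, the measured TCP pose, the force and the opening at its end, in the units of the state.
- telemetry.read_state(): the state, without advancing time (a new reading comes with each control period).
- optics.read_camera(name): name is "scene" or "top" or "wrist"; returns a dict with "frame" (420x560x3 uint8, blue, green, red), "fx", "fy", "cx", "cy" (pixels), "rvec" (rotation vector, rad) and "tvec" (3), from world to camera coordinates, as OpenCV has them. Camera axes: x right, y down, z forward; pixel columns grow to the right and rows downward; lengths in m; the calibration is good to about 2 mm. A picture is of the moment at which its call begins. There is no depth.
- workorder.close_job(): hands the job in, once; it reports no verdict.
The state is a dict: "t": time; "q": joint angles; "dq": joint speeds; "joint_torque": joint torques, N m; "tool_pos": TCP position; "orientation": TCP orientation; "force": force on the tool from outside, world axes, zero at the start; "wrist_torque": the same for the moment, N m; "opening": finger opening in m.
Only numpy, scipy, OpenCV 4.12 (cv2) and the standard library are available. Lean on these libraries where they do the work, as an engineer would, in place of code of your own. Each camera call takes 0.05 s, during which the arm holds its last target. There are 200 camera calls.

## Task

On the lever rig's deck, finish the little slat tower: lay the two loose wooden slats from the bench on top, crosswise over the two slats already lying there, one near each end of them, centred and square. Then pull the coupler's black latch tab sideways, away from the coupler, against its spring, lift the tongue off the ball, and finish while still holding it steady in the gripper with the coupler about 6 cm above where it sat, the tower still standing on the deck. Leave the balance, beaker and bottle alone.

Things in the scene. Friction and masses are not known exactly. Their poses are not given: they have to be found in the camera images.
- slat_a: loose pine slat lying flat on the bench to the robot's left, 110 x 20 x 14 mm, 25 g, same as the other three; origin at the centre of its underside, x along its length, z up. The two bench slats are interchangeable
- slat_b: the second loose slat on the bench, the same kind and frame as slat_a
- slat_low_a: loose slat already lying on the deck's fixed bearers, across the beam (its x along the deck's x), 36 mm from the deck centre on the deck's +y side; same kind and frame as slat_a. Must stay there as the layer that carries the new ones
- slat_low_b: the other slat already on the bearers, 36 mm from the deck centre on the deck's -y side; same kind and frame
- deck (a point): centre of the top of the beam's square plywood deck, 140 x 140 mm, 79 mm above the bench; swings with the beam. x across the beam, +y to the hinge, -y to the coupler, z up. Bearers 120 x 20 x 14 mm are fixed on it along y at x = +-38 mm; the low slats lie on them, tops 28 mm over the deck. New slats: undersides at 28 mm, along y, centres at y = 0 and x about +40 and -40 mm
- beam: the tongue: aluminium bar 30 x 14 mm with deck, steel coupler and latch, hinged between two 78 mm high posts. Origin on the hinge axis (= its x), 64 mm above the bench; it runs to -y, coupler 280 mm out. Rests level on the ball, swings up freely to 0.6 rad, falls back if let go, takes 2 to 6 N of lift at the coupler. The rig's board, 400 x 140 x 12 mm, is fixed to the bench
- socket (a point): centre of the coupler's socket, moving with the beam: a dark steel inverted channel 62 x 60 mm whose top is 29 mm above this point. It coincides with ball when hitched
- ball (a point): centre of the fixed steel hitch ball, 40 mm across, 66 mm above the bench, on a 14 mm neck; z up, x and y as the deck's. The height of socket over it is the coupler's rise
- latch_grip (a point): grip point on the latch tab: upright black plate on the deck's -x side of the coupler, 66 mm from the socket centre, 28 mm clear of the coupler's side; 14 mm thick along the deck's x (pinch it so), 24 mm wide along y, reaching from 48 to 126 mm above the bench. The point is in its mid-plane, 110 mm above the bench. The tongue can be lifted by the tab alone
- latch (a joint): travel of the latch bar in m: 0 closed (keeper under the ball, tongue cannot be lifted), grows as the tab is pulled along the deck's -x, away from the coupler; the keeper is clear of the ball from 0.011, the stop is at 0.016. The spring pulls it shut with 3 N when closed and 8 N at the stop
- balance: bystander: grey bench balance, 160 x 200 x 48 mm, beyond the bench slats; origin at the centre of its underside
- beaker: bystander: empty glass beaker, 68 mm across, 90 mm high; origin at the centre of its underside
- bottle: bystander: clear bottle with a green cap, 64 mm across, 170 mm high; origin at the centre of its underside
Mind the look-alikes: they are no part of the job. Leave any orange look-alike of the slat_b alone.

How it is judged:
By the outcome, as a careful person would: the job done as asked, in the order asked, and still so for the second after the job is handed in, while the arm keeps its last pose, push and grip.
It also fails if it takes over 62 s, if anything falls off the work surface, if the arm or the gripper's body presses on something with over 40 N, if the wrist force passes 120 N, or if a joint passes its speed limit or range.

## Working session

There is one attempt and no reset: what is moved stays moved. The work goes in short steps, Python scripts to look and compute and a shell command to move; the robot and the scene stay as the last step left them, time stands still between calls to the robot, and variables do not carry over. Pictures are saved under pics/ and viewed, on a budget of 10 in all, crops included, one or two more only if the job needs it, and the job is handed in when it is done.

```bash
ls; mkdir -p pics
cat > h.py <<'E'
import numpy as np, cv2, sys
from plant import telemetry, optics, workorder
def cam(n):
    c=optics.read_camera(n); return c
def save(c,fn,crop=None,scale=1):
    f=c["frame"]
    if crop: x0,y0,x1,y1=crop; f=f[y0:y1,x0:x1]
    cv2.imwrite("pics/"+fn,cv2.resize(f,None,fx=scale,fy=scale,interpolation=cv2.INTER_CUBIC))
def ray(c,u,v,z):
    R=cv2.Rodrigues(np.array(c["rvec"],float))[0]; t=np.array(c["tvec"],float).ravel()
    o=-R.T@t; d=R.T@np.array([(u-c["cx"])/c["fx"],(v-c["cy"])/c["fy"],1])
    return o+d*(z-o[2])/d[2]
def proj(c,P):
    K=np.array([[c["fx"],0,c["cx"]],[0,c["fy"],c["cy"]],[0,0,1.]])
    return cv2.projectPoints(np.array(P,float).reshape(-1,1,3),np.array(c["rvec"],float),np.array(c["tvec"],float),K,None)[0].reshape(-1,2)
def st():
    s=telemetry.read_state(); R=cv2.Rodrigues(np.array(s["orientation"],float))[0]
    return s,R
E
python3 - <<'E'
from h import *
import pickle
for n in("scene","top"):
    c=cam(n); save(c,n+"0.png",None,1.42); pickle.dump(c,open(n+"0.pkl","wb"))
s,R=st(); print(s["t"],s["tool_pos"],s["opening"],s["force"]); print(R.round(3))
E
```

```text
pics
0.1 [ 0.17881946 -0.57222279  0.23471401] 0.09285042693419174 [-0.1614457  -0.18277254 -0.08257275]
[[-0.     0.955  0.298]
 [ 0.002  0.298 -0.955]
 [-1.     0.    -0.002]]
```

View pics/top0.png

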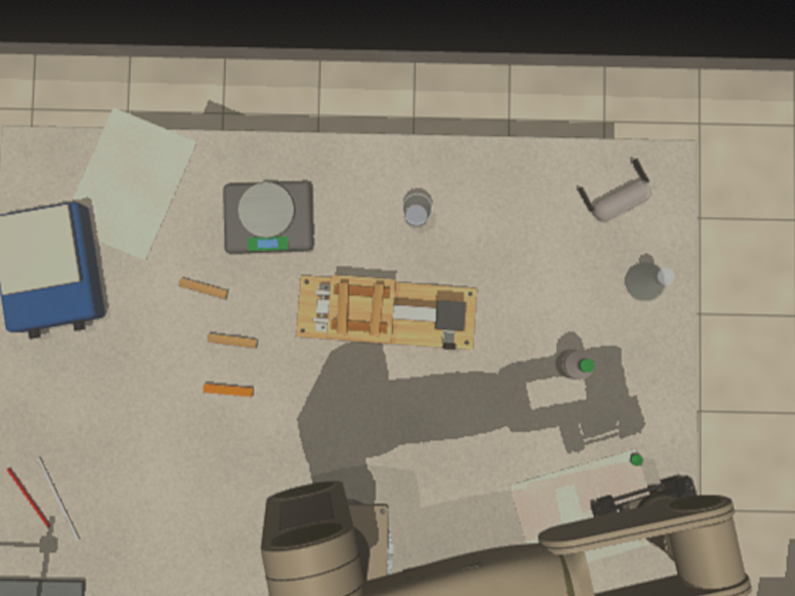

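View pics/scene0.png

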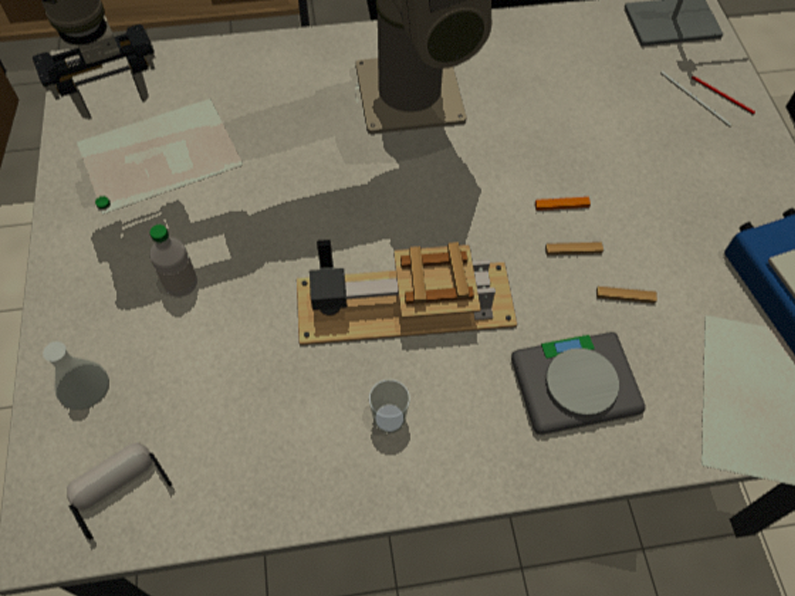

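The top view (scaled 1.42) shows the two pine slats at about (203,288) and (232,340), with the orange decoy at (228,389). The rig's hinge is on the left (+y), the coupler is at (450,313) and the latch at (449,340). Next I'll measure the slats and enlarge the rig.

Run:
```python
from h import *
import pickle
c=pickle.load(open("top0.pkl","rb")); f=c["frame"]
hsv=cv2.cvtColor(f,cv2.COLOR_BGR2HSV)
m=((hsv[...,1]>100)&(hsv[...,0]>5)&(hsv[...,0]<25)).astype(np.uint8)
n,l,s,ce=cv2.connectedComponentsWithStats(m)
for i in range(1,n):
    if 80<s[i,4]<1200 and s[i,0]<200:
        ys,xs=np.where(l==i); P=np.array([ray(c,x,y,.012)[:2] for x,y in zip(xs,ys)],np.float32)
        print(s[i],f[l==i].mean(0).round(),P.mean(0).round(4),[np.round(a,3) for a in cv2.minAreaRect(P)])
save(c,"rig.png",(200,185,345,255),5.5)
```

```text
[126 196  34  14 195] [ 85. 130. 167.] [0.5851 0.3191] [array([0.585, 0.319]), array([0.108, 0.018]), np.float64(75.302)]
[146 235  35  10 196] [ 85. 131. 168.] [0.4684 0.2488] [array([0.468, 0.249]), array([0.109, 0.018]), np.float64(83.647)]
[143 270  35   9 227] [ 50. 114. 176.] [0.3581 0.2558] [array([0.358, 0.255]), array([0.11, 0.02]), np.float64(86.049)]
```

View pics/rig.png

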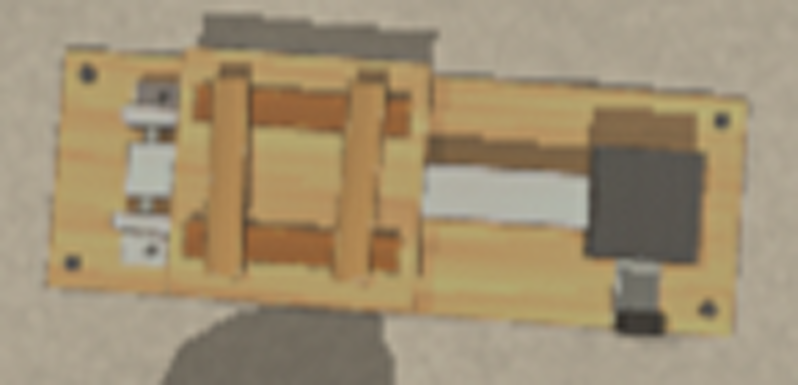

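The crop gives readable corners:
- Board: (67,48), (748,98), (737,333), (48,288).
- Deck: (185,48), (432,65), (418,308), (170,292).
- Coupler top: (592,145), (706,150), (699,263), (585,257).
- Low slat axes: a runs (234,66)–(225,276), b runs (372,74)–(353,279).
- Latch tab: about (640,321).

Run:
```python
from h import *
import pickle
c=pickle.load(open("top0.pkl","rb"))
def w(p,z): return ray(c,200+(p[0]+.5)/5.5-.5,185+(p[1]+.5)/5.5-.5,z)[:2]
def show(n,ps,z):
    P=np.array([w(p,z) for p in ps]); print(n,P.mean(0).round(4),P.round(3).tolist(),"ang",[np.degrees(np.arctan2(*(P[(i+1)%len(P)]-P[i])[::-1])).round(1) for i in range(len(P))]); 
show("board",[(67,48),(748,98),(737,333),(48,288)],.012)
show("deck",[(185,48),(432,65),(418,308),(170,292)],.079)
show("coup",[(592,145),(706,150),(699,263),(585,257)],.095)
show("sa",[(234,66),(225,276)],.107)
show("sb",[(372,74),(353,279)],.107)
show("tab",[(618,310),(664,312),(662,333),(616,331)],.126)
print("cam",ray(c,0,0,100)[:0], -cv2.Rodrigues(np.array(c["rvec"]))[0].T@np.array(c["tvec"]).ravel())
```

```text
board [ 0.54   -0.0974] [[0.619, 0.098], [0.599, -0.299], [0.462, -0.295], [0.48, 0.105]] ang [np.float64(-93.0), np.float64(178.2), np.float64(87.5), np.float64(-2.9)]
deck [ 0.5432 -0.0429] [[0.615, 0.024], [0.608, -0.115], [0.472, -0.11], [0.478, 0.029]] ang [np.float64(-92.7), np.float64(177.9), np.float64(87.5), np.float64(-2.0)]
coup [ 0.5322 -0.2343] [[0.564, -0.204], [0.563, -0.267], [0.5, -0.264], [0.502, -0.201]] ang [np.float64(-91.3), np.float64(177.4), np.float64(88.2), np.float64(-2.5)]
sa [ 0.5449 -0.0047] [[0.603, -0.006], [0.487, -0.004]] ang [np.float64(179.0), np.float64(-1.0)]
sb [ 0.5434 -0.0778] [[0.6, -0.082], [0.487, -0.074]] ang [np.float64(176.0), np.float64(-4.0)]
tab [ 0.467  -0.2301] [[0.473, -0.218], [0.472, -0.243], [0.461, -0.242], [0.462, -0.217]] ang [np.float64(-91.3), np.float64(175.5), np.float64(88.7), np.float64(-4.4)]
cam [] [ 0.46061595 -0.11728731  1.712652  ]
```

```bash
cat >> h.py <<'E'
def go(x,y,z,jaw):
    "print shift in tool axes after turn, and turn about tool x"
    s,R=st(); p=np.array(s["tool_pos"]); cur=np.degrees(np.arctan2(R[1,2],R[0,2]))
    d=(jaw-cur+90)%180-90
    j=np.radians(cur+d); Z=np.array([np.cos(j),np.sin(j),0]); Y=np.array([-np.sin(j),np.cos(j),0]); D=np.array([x,y,z])-p
    # residual tilt
    tilt=R.T@np.cross(R[:,0],[0,0,-1])
    print("t",round(s["t"],2),"p",p.round(4),"jaw",cur.round(2),"open",round(s["opening"],4),"F",np.round(s["force"],1),"q6",round(s["q"][5],2))
    print("turn ax %.3f (tilt %s) THEN shift x %.4f y %.4f z %.4f"%(-np.radians(d),tilt.round(3),-D[2],D@Y,D@Z), "|now-frame", (R.T@D).round(4))
E
python3 -m inch '[[[0,0,0,-0.145,0,0,1],[0,0,0,-0.145,0,0,1],[0,0,0,-0.145,0,0,1],[0,0,0,-0.145,0,0,1],[0,0,0,-0.145,0,0,1],[0,0,0,-0.145,0,0,1],[0,0,0,-0.145,0,0,1]]]' 10
python3 -c "
from h import *
go(.585,.319,.15,75.3-90)"
```

```text
t: 0.8
tool_pos: [0.1783, -0.5699, 0.2302]
orientation: [0.181, 1.567, -0.167]
force: [-0.6, 0.1, 0.2]
opening: 0.0932
t 0.8 p [ 0.1783 -0.5699  0.2302] jaw -12.68 open 0.0932 F [-0.6  0.1  0.2] q6 -1.13
turn ax 0.035 (tilt [-0.    -0.004 -0.009]) THEN shift x 0.0802 y 0.9630 z 0.1678 |now-frame [0.0876 0.9558 0.2019]
```

```bash
python3 -m inch '[[[0,0.045,0.008,0.035,0,0,1],[0,0.045,0.008,0,0,0,1],[0,0.045,0.008,0,0,0,1],[0,0.045,0.008,0,0,0,1],[0,0.045,0.008,0,0,0,1],[0,0.045,0.008,0,0,0,1],[0,0.045,0.008,0,0,0,1],[0,0.045,0.008,0,0,0,1],[0,0.045,0.008,0,0,0,1],[0,0.045,0.008,0,0,0,1],[0,0.045,0.008,0,0,0,1],[0,0.045,0.008,0,0,0,1],[0,0.045,0.008,0,0,0,1],[0,0.045,0.008,0,0,0,1],[0,0.045,0.008,0,0,0,1],[0,0.045,0.008,0,0,0,1],[0,0.045,0.008,0,0,0,1],[0,0.045,0.008,0,0,0,1],[0,0.045,0.008,0,0,0,0.6],[0,0.045,0.008,0,0,0,0.6]]]' 10
python3 -c "
from h import *
go(.585,.319,.15,75.3-90)"
```

```text
t: 2.8
tool_pos: [0.5615, 0.2951, 0.2314]
orientation: [0.214, 1.57, -0.19]
force: [0.7, -1.3, 1.4]
opening: 0.0813
t 2.8 p [0.5615 0.2951 0.2314] jaw -14.7 open 0.0813 F [ 0.7 -1.3  1.4] q6 0.65
turn ax 0.000 (tilt [ 0.    -0.011 -0.014]) THEN shift x 0.0814 y 0.0291 z 0.0167 |now-frame [0.0817 0.028  0.0176]
```

```bash
python3 -m inch '[[[0.03,0.014,0.009,0,-0.005,-0.007,0.6],[0.035,0.014,0.009,0,-0.005,-0.007,0.6],[0.015,0,0,0,0,0,0.6],[0,0,0,0,0,0,0.6]]]' 10
python3 - <<'E'
from h import *
import pickle
c=cam("wrist"); pickle.dump(c,open("w1.pkl","wb")); save(c,"w1.png")
go(.585,.319,.019,75.3-90)
print(proj(c,[[.585,.319,.014],[.585,.319,.0]]))
f=c["frame"];hsv=cv2.cvtColor(f,cv2.COLOR_BGR2HSV)
m=((hsv[...,1]>100)&(hsv[...,0]>5)&(hsv[...,0]<25)).astype(np.uint8)
n,l,s,ce=cv2.connectedComponentsWithStats(m)
for i in range(1,n):
    if s[i,4]>300:
        ys,xs=np.where(l==i); P=np.array([ray(c,x,y,.014)[:2] for x,y in zip(xs,ys)],np.float32)
        print(s[i],P.mean(0).round(4),[np.round(a,4) for a in cv2.minAreaRect(P)])
E
```

```text
t: 3.2
tool_pos: [0.5863, 0.3259, 0.1471]
orientation: [0.196, 1.564, -0.196]
force: [-0.3, -0.6, -0.0]
opening: 0.0561
t 3.25 p [0.5865 0.3258 0.1482] jaw -14.35 open 0.0562 F [ 0.2 -0.4 -0.2] q6 0.68
turn ax 0.006 (tilt [ 0.    -0.001 -0.001]) THEN shift x 0.1292 y -0.0070 z 0.0003 |now-frame [ 0.1292 -0.0071  0.0004]
[[277.95289468 211.7515435 ]
 [277.96081991 207.77790941]]
[ 266  150   22  115 2299] [0.5848 0.3245] [array([0.5839, 0.3213]), array([0.1093, 0.0189]), np.float64(75.1343)]
[160 247  26  37 550] [0.4737 0.2955] [array([0.474 , 0.2914]), array([0.0359, 0.023 ]), np.float64(84.3865)]
[144 286  27  65 851] [0.4342 0.2396] [array([0.436 , 0.2389]), array([0.0772, 0.0236]), np.float64(65.0096)]
[386 286  27  65 862] [0.6792 0.1772] [array([0.6775, 0.1778]), array([0.0777, 0.0235]), np.float64(86.2547)]
[  153   365   407    30 10089] [0.6313 0.1088] [array([0.6213, 0.1142]), array([0.0383, 0.4469]), np.float64(75.7561)]
```

View pics/w1.png

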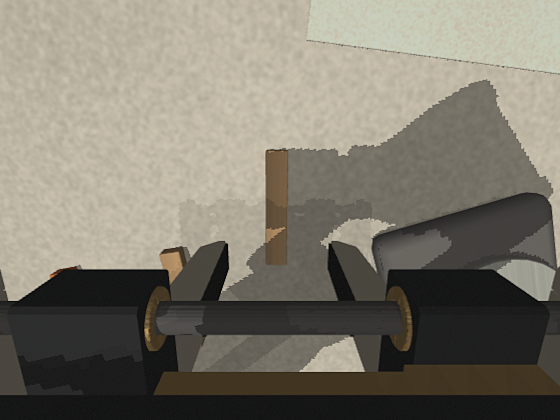

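The slat sits between the jaws in the wrist view, from (277,150) to (277,265), well centred; its centre is near (0.5845, 0.320). Descending.

```bash
python3 -m inch '[[[0.04,-0.006,0,0.006,0,0,0.5],[0.04,0,0,0,0,0,0.5],[0.03,0,0,0,0,0,0.5],[0.015,0,0,0,0,0,0.5],[0.0,0,0,0,0,0,0.5]]]' 15
python3 -c "
from h import *
go(.5845,.320,.019,75.2-90)"
```

```text
t: 3.75
tool_pos: [0.5909, 0.3189, 0.0325]
orientation: [0.211, 1.549, -0.197]
force: [-0.4, 0.3, 0.3]
opening: 0.0465
t 3.75 p [0.5909 0.3189 0.0325] jaw -14.92 open 0.0465 F [-0.4  0.3  0.3] q6 0.68
turn ax -0.002 (tilt [ 0.     0.011 -0.01 ]) THEN shift x 0.0135 y -0.0005 z -0.0064 |now-frame [ 0.0134 -0.0007 -0.0066]
```

```bash
python3 -m inch '[[[0.008,0,-0.004,0,0.008,-0.008,0.5],[0.005,0,-0.002,0,0,0,0.5],[0,0,0,0,0,0,0.5]]]' 15
python3 -c "
from h import *
go(.5845,.320,.019,75.2-90)"
```

```text
t: 4.05
tool_pos: [0.5882, 0.3214, 0.0249]
orientation: [0.209, 1.552, -0.201]
force: [-0.9, 0.5, -1.3]
opening: 0.0462
t 4.05 p [0.5882 0.3214 0.0249] jaw -14.98 open 0.0462 F [-0.9  0.5 -1.3] q6 0.69
turn ax -0.003 (tilt [-0.     0.008 -0.007]) THEN shift x 0.0059 y -0.0023 z -0.0032 |now-frame [ 0.0059 -0.0024 -0.0032]
```

```bash
python3 -m inch '[[[0.006,-0.003,-0.003,0,0.008,-0.008,0.5],[0.002,0,-0.001,0,0.003,-0.003,0.5],[0,0,0,0,0,0,0.2],[0,0,0,0,0,0,0],[0,0,0,0,0,0,0],[0,0,0,0,0,0,0],[0,0,0,0,0,0,0]]]' 15
python3 -c "
from h import *
go(.5845,.320,.019,75.2-90)"
```

```text
t: 4.75
tool_pos: [0.585, 0.3206, 0.0193]
orientation: [0.203, 1.562, -0.207]
force: [-0.0, -0.6, 0.3]
opening: 0.0196
t 4.75 p [0.585  0.3206 0.0193] jaw -14.94 open 0.0196 F [-0.  -0.6  0.3] q6 0.69
turn ax -0.003 (tilt [-0.    -0.001  0.003]) THEN shift x 0.0003 y -0.0007 z -0.0003 |now-frame [ 0.0003 -0.0007 -0.0003]
```

```bash
python3 -m inch '[[[-0.03,0,0,0,0,0,0],[-0.04,0,0,0,0,0,0],[-0.045,0,0,-0.1,0,0,0],[-0.045,0,0,-0.1,0,0,0],[-0.02,0,0,0,0,0,0]]]' 25
python3 -c "
from h import *
go(.583,-.044,.19,-2.8)"
```

```text
t: 5.25
tool_pos: [0.5814, 0.3192, 0.1982]
orientation: [0.035, 1.583, -0.048]
force: [2.1, 0.0, -0.2]
opening: 0.0201
t 5.25 p [0.5814 0.3192 0.1982] jaw -3.04 open 0.0201 F [ 2.1  0.  -0.2] q6 0.48
turn ax -0.004 (tilt [-0.    -0.013  0.008]) THEN shift x 0.0082 y -0.3627 z 0.0194 |now-frame [ 0.0111 -0.3625  0.021 ]
```

```bash
python3 -m inch '[[[0,-0.03,0.002,0,-0.006,0.004,0],[0,-0.04,0.002,0,-0.006,0.004,0],[0,-0.04,0.002,0,0,0,0],[0,-0.04,0.002,0,0,0,0],[0,-0.04,0.002,0,0,0,0],[0,-0.04,0.002,0,0,0,0],[0,-0.04,0.002,0,0,0,0],[0,-0.04,0.002,0,0,0,0],[0,-0.03,0.001,0,0,0,0],[0,-0.01,0.001,0,0,0,0],[0,0,0,0,0,0,0]]]' 25
python3 - <<'E'
from h import *
import pickle
go(.583,-.044,.127,-2.8)
c=cam("wrist"); pickle.dump(c,open("w2.pkl","wb")); save(c,"w2.png",None,1.42)
E
```

```text
t: 6.35
tool_pos: [0.5841, -0.0418, 0.2064]
orientation: [0.043, 1.556, -0.035]
force: [-0.0, 0.2, 0.1]
opening: 0.0198
t 6.35 p [ 0.5841 -0.0418  0.2064] jaw -2.85 open 0.0198 F [-0.   0.2  0.1] q6 -0.11
turn ax -0.001 (tilt [-0.     0.015 -0.005]) THEN shift x 0.0794 y -0.0023 z -0.0010 |now-frame [ 0.0793 -0.0027 -0.0021]
```

View pics/w2.png

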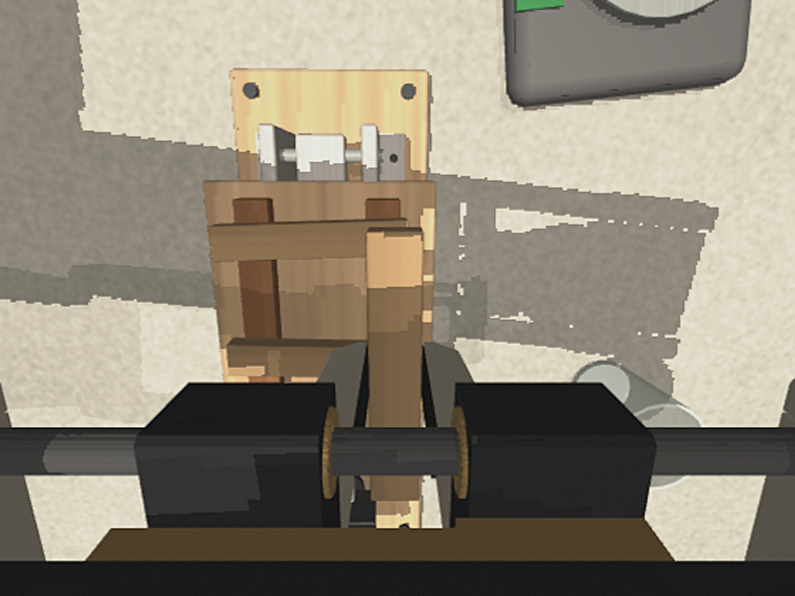

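The wrist view shows the slat in hand over the +x side of the deck. The deck's hinge-side corners are at (204,181) and (436,181), the board's at (231,70) and (430,70), and low slat a spans (211,226)–(407,220). I'll check the rig pose with these.

Run:
```python
from h import *
import pickle
c=pickle.load(open("w2.pkl","rb"))
w=lambda u,v,z: ray(c,u/1.42,v/1.42,z)[:2].round(4)
a,b=w(204,181,.079),w(436,181,.079); d=b-a; th=np.degrees(np.arctan2(d[1],d[0])); print("deck",a,b,th,"centre", (a+b)/2-0.07*np.array([-np.sin(np.radians(th)),np.cos(np.radians(th))]))
a,b=w(231,70,.012),w(430,70,.012); d=b-a; print("board",a,b,np.degrees(np.arctan2(d[1],d[0])),(a+b)/2)
print("lowa",w(211,226,.107),w(211,260,.107),w(407,220,.107)); print("lowb",w(229,340,.107))
print("slat in hand far end",w(367,232,.2064-.0193+.014),w(422,232,.2064-.0193+.014))
```

```text
deck [0.4772 0.033 ] [0.6147 0.0262] -2.8312300734752553 centre [ 0.54249241 -0.04031456]
board [0.4813 0.1066] [0.6194 0.1003] -2.6119719215009507 [0.55035 0.10345]
lowa [0.4882 0.0089] [ 0.4853 -0.0098] [0.5954 0.0067]
lowb [ 0.4884 -0.0575]
slat in hand far end [0.5779 0.0126] [0.5968 0.0116]
```

```bash
python3 -m inch '[[[0.025,0,0,0,0.01,-0.004,0],[0.025,0,0,0,0.005,-0.002,0],[0.014,0,-0.001,0,0,0,0],[0,0,0,0,0,0,0]]]' 25
python3 -c "
from h import *
go(.5825,-.042,.1265,-2.75)"
```

```text
t: 6.8
tool_pos: [0.5849, -0.0351, 0.1419]
orientation: [0.035, 1.568, -0.034]
force: [-0.7, 0.1, -1.1]
opening: 0.0194
t 6.8 p [ 0.5849 -0.0351  0.1419] jaw -2.54 open 0.0194 F [-0.7  0.1 -1.1] q6 -0.1
turn ax 0.004 (tilt [-0.     0.002 -0.001]) THEN shift x 0.0154 y -0.0070 z -0.0021 |now-frame [ 0.0154 -0.007  -0.0022]
```

```bash
python3 -m inch '[[[0.004,-0.007,-0.002,0.004,0.002,-0.001,0],[0.004,-0.002,-0.001,0,0,0,0],[0,0,0,0,0,0,0]]]' 25
python3 -c "
from h import *
go(.5825,-.042,.1265,-2.75)"
```

```text
t: 7.1
tool_pos: [0.5822, -0.043, 0.1354]
orientation: [0.036, 1.568, -0.037]
force: [-0.8, 0.5, 0.1]
opening: 0.02
t 7.1 p [ 0.5822 -0.043   0.1354] jaw -2.65 open 0.02 F [-0.8  0.5  0.1] q6 -0.12
turn ax 0.002 (tilt [0.    0.002 0.   ]) THEN shift x 0.0089 y 0.0010 z 0.0002 |now-frame [0.0089 0.001  0.0002]
```

```bash
python3 -m inch '[[[0.004,0.001,0,0.002,0,0,0],[0.004,0,0,0,0,0,0],[0.002,0,0,0,0,0,0],[0.001,0,0,0,0,0,0],[0,0,0,0,0,0,0]]]' 25
python3 -c "
from h import *
go(.5825,-.042,.1265,-2.75)"
```

```text
t: 7.6
tool_pos: [0.5838, -0.0425, 0.1263]
orientation: [0.038, 1.564, -0.039]
force: [-0.3, -0.1, 0.0]
opening: 0.0198
t 7.6 p [ 0.5838 -0.0425  0.1263] jaw -2.82 open 0.0198 F [-0.3 -0.1  0. ] q6 -0.11
turn ax -0.001 (tilt [-0.     0.006  0.001]) THEN shift x -0.0002 y 0.0004 z -0.0013 |now-frame [-0.0002  0.0004 -0.0013]
```

```bash
python3 -m inch '[[[0.001,0,-0.001,0,0.003,0,0],[0.0015,0,0,0,0,0,0],[0,0,0,0,0,0,0]]]' 25
python3 -c "
from h import *
go(.5825,-.042,.1265,-2.75)"
```

```text
t: 7.9
tool_pos: [0.584, -0.0425, 0.1265]
orientation: [0.038, 1.565, -0.039]
force: [0.2, 1.0, -0.4]
opening: 0.0196
t 7.9 p [ 0.584  -0.0425  0.1265] jaw -2.82 open 0.0196 F [ 0.2  1.  -0.4] q6 -0.11
turn ax -0.001 (tilt [-0.     0.006  0.001]) THEN shift x 0.0000 y 0.0004 z -0.0015 |now-frame [ 0.      0.0004 -0.0015]
```

```bash
python3 -m inch '[[[0.003,0,-0.001,0,0,0,0],[0,0,0,0,0,0,0]]]' 25
python3 -c "
from h import *
go(.5825,-.042,.1265,-2.75)"
python3 -m inch '[[[0,0,0,0,0,0,0.1],[0,0,0,0,0,0,0.25],[0,0,0,0,0,0,0.4],[0,0,0,0,0,0,0.4],[-0.02,0,0,0,0,0,0.4],[-0.04,0,0,0,0,0,0.4],[-0.04,0,0,0,0,0,0.4],[0,0,0,0,0,0,0.4]]]' 
python3 -c "
from h import *
go(.468,.249,.15,-6.4)"
```

```text
t: 8.1
tool_pos: [0.5846, -0.0426, 0.1267]
orientation: [0.037, 1.56, -0.04]
force: [0.2, -0.7, -1.2]
opening: 0.0196
t 8.1 p [ 0.5846 -0.0426  0.1267] jaw -2.81 open 0.0196 F [ 0.2 -0.7 -1.2] q6 -0.11
turn ax -0.001 (tilt [-0.     0.01   0.001]) THEN shift x 0.0002 y 0.0005 z -0.0022 |now-frame [ 0.0002  0.0005 -0.0022]
t: 8.9
tool_pos: [0.5808, -0.0421, 0.2246]
orientation: [0.038, 1.57, -0.039]
force: [-0.1, 0.0, 0.9]
opening: 0.0371
t 8.9 p [ 0.5808 -0.0421  0.2246] jaw -2.82 open 0.0371 F [-0.1  0.   0.9] q6 -0.11
turn ax 0.062 (tilt [0.    0.001 0.   ]) THEN shift x 0.0746 y 0.2767 z -0.1446 |now-frame [ 0.0745  0.2852 -0.127 ]
```

```bash
python3 -m inch '[[[0,0.03,-0.015,0.062,0,0,0.5],[0,0.04,-0.021,0,0,0,0.5],[0,0.04,-0.021,0,0,0,0.5],[0,0.04,-0.021,0,0,0,0.5],[0,0.04,-0.021,0,0,0,0.5],[0,0.04,-0.021,0,0,0,0.5],[0.03,0.035,-0.02,0,0,0,0.5],[0.04,0.008,-0.004,0,0,0,0.5],[0,0,0,0,0,0,0.5]]]' 15
python3 - <<'E'
from h import *
import pickle
c=cam("wrist"); pickle.dump(c,open("w3.pkl","wb")); save(c,"w3.png")
go(.468,.249,.019,-6.4)
print(proj(c,[[.468,.249,.014]]))
f=c["frame"];hsv=cv2.cvtColor(f,cv2.COLOR_BGR2HSV)
m=((hsv[...,1]>100)&(hsv[...,0]>5)&(hsv[...,0]<25)).astype(np.uint8)
n,l,s,ce=cv2.connectedComponentsWithStats(m)
for i in range(1,n):
    if s[i,4]>300:
        ys,xs=np.where(l==i); P=np.array([ray(c,x,y,.014)[:2] for x,y in zip(xs,ys)],np.float32)
        print(s[i],P.mean(0).round(4),[np.round(a,4) for a in cv2.minAreaRect(P)])
E
```

```text
t: 9.8
tool_pos: [0.4637, 0.2521, 0.1512]
orientation: [0.092, 1.566, -0.092]
force: [-0.9, -0.5, -1.2]
opening: 0.0469
t 9.85 p [0.4655 0.2522 0.1545] jaw -6.78 open 0.0464 F [-0.1  0.4  0.3] q6 0.52
turn ax -0.007 (tilt [ 0.     0.006 -0.002]) THEN shift x 0.1355 y -0.0029 z 0.0029 |now-frame [ 0.1355 -0.0032  0.002 ]
[[281.63952496 205.97512146]]
[ 270  144   21  114 2302] [0.4674 0.2542] [array([0.4669, 0.2517]), array([0.1088, 0.0185]), np.float64(83.8661)]
[ 144  151   41  115 2863] [0.3591 0.2599] [array([0.3589, 0.2571]), array([0.1104, 0.0238]), np.float64(86.0698)]
[166 286  23  65 741] [0.3443 0.1415] [array([0.346 , 0.1413]), array([0.0775, 0.0204]), np.float64(74.8175)]
[368 286  23  65 758] [0.5566 0.116 ] [array([0.5551, 0.1163]), array([0.0205, 0.078 ]), np.float64(1.6693)]
[  129   342   414    53 10186] [0.5133 0.0414] [array([0.5079, 0.0594]), array([0.0682, 0.4623]), np.float64(83.0481)]
```

View pics/w3.png

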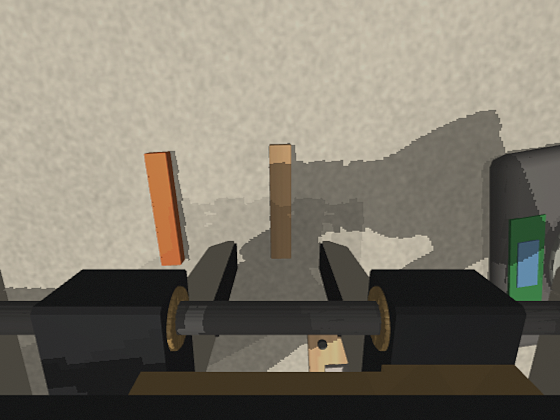

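The pine slat is centred between the jaws, (281,144)–(281,258); the orange decoy at (165,208) is clear of the fingers. Descending.

```bash
python3 -m inch '[[[0.04,-0.002,0.001,-0.007,0.004,-0.002,0.5],[0.04,0,0,0,0,0,0.5],[0.03,0,0,0,0,0,0.5],[0.01,0,0,0,0,0,0.5],[0,0,0,0,0,0,0.5]]]' 15
python3 -c "
from h import *
go(.4675,.2505,.019,-6.3)"
```

```text
t: 10.35
tool_pos: [0.4768, 0.2486, 0.0426]
orientation: [0.094, 1.553, -0.087]
force: [0.5, 0.4, 0.4]
opening: 0.0466
t 10.35 p [0.4768 0.2486 0.0426] jaw -6.61 open 0.0466 F [0.5 0.4 0.4] q6 0.5
turn ax -0.005 (tilt [-0.     0.016 -0.006]) THEN shift x 0.0236 y 0.0008 z -0.0095 |now-frame [ 0.0234  0.0006 -0.0099]
```

```bash
python3 -m inch '[[[0.006,0,-0.01,-0.005,0.014,-0.006,0.5],[0.008,0,-0.002,0,0,0,0.5],[0.004,0,0,0,0,0,0.5],[0,0,0,0,0,0,0.5]]]' 15
python3 -c "
from h import *
go(.4675,.2505,.019,-6.3)"
```

```text
t: 10.75
tool_pos: [0.4689, 0.251, 0.0298]
orientation: [0.09, 1.561, -0.085]
force: [0.1, -0.0, -0.5]
opening: 0.0466
t 10.75 p [0.4689 0.251  0.0298] jaw -6.39 open 0.0466 F [ 0.1 -0.  -0.5] q6 0.51
turn ax -0.002 (tilt [-0.     0.008 -0.004]) THEN shift x 0.0108 y -0.0006 z -0.0014 |now-frame [ 0.0108 -0.0007 -0.0015]
```

```bash
python3 -m inch '[[[0.009,0,-0.002,-0.002,0.008,-0.004,0.5],[0.004,0,-0.001,0,0,0,0.5],[0,0,0,0,0,0,0.5],[0,0,0,0,0,0,0.5]]]' 15
python3 -c "
from h import *
go(.4675,.2505,.019,-6.3)"
```

```text
t: 11.15
tool_pos: [0.4671, 0.2521, 0.0174]
orientation: [0.085, 1.567, -0.085]
force: [-1.2, -0.8, 2.9]
opening: 0.0467
t 11.15 p [0.4671 0.2521 0.0174] jaw -6.22 open 0.0467 F [-1.2 -0.8  2.9] q6 0.51
turn ax 0.001 (tilt [-0.     0.002 -0.   ]) THEN shift x -0.0016 y -0.0015 z 0.0006 |now-frame [-0.0016 -0.0015  0.0006]
```

Slightly touching the bench; back up 2 mm, close and lift.

```bash
python3 -m inch '[[[-0.003,-0.002,0,0,0,0,0.5],[0,0,0,0,0,0,0.2],[0,0,0,0,0,0,0],[0,0,0,0,0,0,0],[0,0,0,0,0,0,0],[0,0,0,0,0,0,0]]]' 15
python3 -c "
from h import *
go(.4675,.2505,.019,-6.3)"
python3 -m inch '[[[-0.03,0,0,0,0,0,0],[-0.04,0,0,0,0,0,0],[-0.045,0,0,-0.06,0,0,0],[-0.045,0,0,0,0,0,0],[-0.03,0,0,0,0,0,0]]]' 25
python3 -c "
from h import *
go(.5025,-.039,.2,-2.75)"
```

```text
t: 11.75
tool_pos: [0.4666, 0.2498, 0.0204]
orientation: [0.086, 1.567, -0.085]
force: [-0.1, 0.3, 0.4]
opening: 0.0198
t 11.75 p [0.4666 0.2498 0.0204] jaw -6.23 open 0.0198 F [-0.1  0.3  0.4] q6 0.5
turn ax 0.001 (tilt [-0.     0.002 -0.   ]) THEN shift x 0.0014 y 0.0008 z 0.0008 |now-frame [0.0014 0.0007 0.0008]
t: 12.25
tool_pos: [0.4613, 0.2478, 0.2092]
orientation: [0.032, 1.583, -0.041]
force: [1.3, -0.3, 0.0]
opening: 0.0197
t 12.25 p [0.4613 0.2478 0.2092] jaw -2.65 open 0.0197 F [ 1.3 -0.3  0. ] q6 0.44
turn ax 0.002 (tilt [-0.    -0.012  0.006]) THEN shift x 0.0092 y -0.2845 z 0.0549 |now-frame [ 0.0103 -0.2845  0.0545]
```

```bash
python3 -m inch '[[[0,-0.03,0.006,0,-0.006,0.003,0],[0,-0.04,0.008,0,-0.006,0.003,0],[0,-0.04,0.008,0,0,0,0],[0,-0.04,0.008,0,0,0,0],[0,-0.04,0.008,0,0,0,0],[0,-0.04,0.008,0,0,0,0],[0,-0.035,0.006,0,0,0,0],[0,-0.012,0.002,0,0,0,0],[0,0,0,0,0,0,0],[0,0,0,0,0,0,0]]]' 25
python3 - <<'E'
from h import *
import pickle
go(.5025,-.039,.1275,-2.75)
c=cam("wrist"); pickle.dump(c,open("w4.pkl","wb")); save(c,"w4.png",None,1.42)
E
```

```text
t: 13.25
tool_pos: [0.5074, -0.0382, 0.2174]
orientation: [0.038, 1.556, -0.029]
force: [0.5, 0.9, -0.7]
opening: 0.0196
t 13.25 p [ 0.5074 -0.0382  0.2174] jaw -2.46 open 0.0196 F [ 0.5  0.9 -0.7] q6 -0.14
turn ax 0.005 (tilt [-0.     0.015 -0.006]) THEN shift x 0.0899 y -0.0010 z -0.0049 |now-frame [ 0.0898 -0.0015 -0.0062]
```

View pics/w4.png

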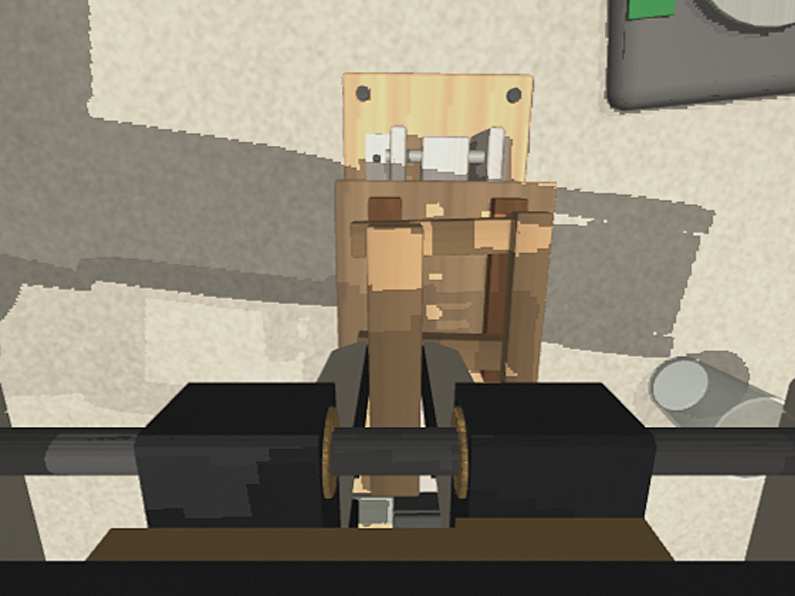

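The first slat lies on the +x side, its hinge end top edge at (514,213)–(553,213). The deck edge runs (335,181)–(556,183), and the slat in hand ends at (367,228).

Run:
```python
from h import *
import pickle
c=pickle.load(open("w4.pkl","rb"))
w=lambda u,v,z: ray(c,u/1.42,v/1.42,z)[:2].round(4)
a,b=w(335,181,.079),w(556,183,.079); d=b-a; th=np.arctan2(d[1],d[0]); print("deck",a,b,np.degrees(th),"centre",(a+b)/2-0.07*np.array([-np.sin(th),np.cos(th)]))
print("placed end",w(514,213,.121),w(553,213,.121),"outer edge low",w(541,375,.121))
print("hand end",w(367,228,.211),w(422,228,.211))
```

```text
deck [0.4762 0.0325] [0.6138 0.0254] -2.9537760412862784 centre [ 0.54139288 -0.040957  ]
placed end [0.5764 0.0119] [0.5976 0.011 ] outer edge low [ 0.5951 -0.0845]
hand end [0.5009 0.0174] [0.5199 0.0165]
```

```bash
python3 -m inch '[[[0.025,0,-0.004,0.005,0.01,-0.004,0],[0.025,0,-0.002,0,0.005,-0.002,0],[0.015,0,0,0,0,0,0],[0,0,0,0,0,0,0]]]' 25
python3 -c "
from h import *
go(.502,-.039,.1275,-2.8)"
```

```text
t: 13.7
tool_pos: [0.5024, -0.031, 0.1516]
orientation: [0.032, 1.569, -0.031]
force: [-0.5, 0.7, 1.1]
opening: 0.0197
t 13.7 p [ 0.5024 -0.031   0.1516] jaw -2.29 open 0.0197 F [-0.5  0.7  1.1] q6 -0.12
turn ax 0.009 (tilt [ 0.     0.002 -0.001]) THEN shift x 0.0241 y -0.0080 z -0.0000 |now-frame [ 0.0241 -0.008  -0.0002]
```

```bash
python3 -m inch '[[[0.008,-0.007,0,0.009,0.002,-0.001,0],[0.006,-0.002,0,0,0,0,0],[0,0,0,0,0,0,0]]]' 25
python3 -c "
from h import *
go(.502,-.039,.1275,-2.8)"
```

```text
t: 14.0
tool_pos: [0.5029, -0.0384, 0.1383]
orientation: [0.036, 1.569, -0.036]
force: [-0.4, 0.1, -0.7]
opening: 0.0199
t 14.0 p [ 0.5029 -0.0384  0.1383] jaw -2.64 open 0.0199 F [-0.4  0.1 -0.7] q6 -0.13
turn ax 0.003 (tilt [0.    0.002 0.   ]) THEN shift x 0.0108 y -0.0006 z -0.0009 |now-frame [ 0.0108 -0.0006 -0.0009]
```

```bash
python3 -m inch '[[[0.004,-0.001,-0.001,0.003,0.002,0,0],[0.004,0,0,0,0,0,0],[0.002,0,0,0,0,0,0],[0.001,0,0,0,0,0,0],[0,0,0,0,0,0,0]]]' 25
python3 -c "
from h import *
go(.502,-.039,.1275,-2.8)"
```

```text
t: 14.5
tool_pos: [0.5029, -0.0399, 0.1282]
orientation: [0.039, 1.568, -0.04]
force: [0.1, 0.4, -0.3]
opening: 0.0197
t 14.5 p [ 0.5029 -0.0399  0.1282] jaw -2.88 open 0.0197 F [ 0.1  0.4 -0.3] q6 -0.13
turn ax -0.001 (tilt [0.    0.002 0.   ]) THEN shift x 0.0007 y 0.0009 z -0.0010 |now-frame [ 0.0007  0.0009 -0.001 ]
```

```bash
python3 -m inch '[[[0.002,0.001,-0.001,0,0.002,0,0],[0.002,0,0,0,0,0,0],[0,0,0,0,0,0,0.1],[0,0,0,0,0,0,0.25],[0,0,0,0,0,0,0.4],[0,0,0,0,0,0,0.4],[-0.02,0,0,0,0,0,0.4],[-0.04,0,0,0,0,0,0.4],[-0.04,0,0,0,0,0,0.4],[0,0,0,0,0,0,0.4]]]' 
python3 -c "
from h import *
go(.464,-.231,.2,-2.8)"
```

```text
t: 15.5
tool_pos: [0.5011, -0.0388, 0.2286]
orientation: [0.039, 1.573, -0.04]
force: [0.4, -0.3, -0.3]
opening: 0.0371
t 15.5 p [ 0.5011 -0.0388  0.2286] jaw -2.88 open 0.0371 F [ 0.4 -0.3 -0.3] q6 -0.13
turn ax -0.001 (tilt [-0.    -0.003  0.001]) THEN shift x 0.0286 y -0.1937 z -0.0277 |now-frame [ 0.0288 -0.1938 -0.0273]
```

```bash
python3 -m inch '[[[0,-0.03,-0.004,0,0,0,0.4],[0,-0.04,-0.006,0,0,0,0.4],[0,-0.04,-0.006,0,0,0,0.35],[0.01,-0.04,-0.006,0,0,0,0.35],[0.01,-0.035,-0.006,0,0,0,0.35],[0.005,-0.009,-0.002,0,0,0,0.35],[0,0,0,0,0,0,0.35],[0,0,0,0,0,0,0.35]]]'
python3 - <<'E'
from h import *
import pickle
go(.464,-.231,.112,-2.8)
c=cam("wrist"); pickle.dump(c,open("w5.pkl","wb")); save(c,"w5.png",None,1.42)
c=cam("top"); pickle.dump(c,open("t5.pkl","wb")); save(c,"t5.png",(190,170,350,270),5)
E
```

```text
t: 16.3
tool_pos: [0.4607, -0.2359, 0.2008]
orientation: [0.038, 1.571, -0.036]
force: [-1.1, 0.8, -0.8]
opening: 0.0323
t 16.3 p [ 0.4607 -0.2359  0.2008] jaw -2.71 open 0.0323 F [-1.1  0.8 -0.8] q6 -0.53
turn ax 0.002 (tilt [-0.    -0.001 -0.001]) THEN shift x 0.0888 y 0.0050 z 0.0030 |now-frame [0.0888 0.0049 0.0031]
```

View pics/w5.png

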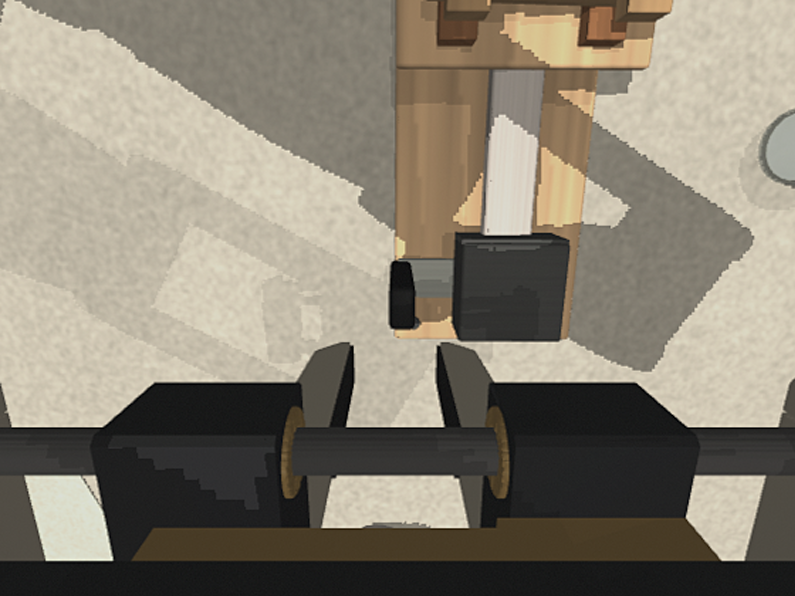

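The tab appears at x 390–414, y 262–328 and the coupler at (455–568, 234–340); the tab is roughly between the jaw lines. Locating it by reprojection.

Run:
```python
from h import *
import pickle
c=pickle.load(open("w5.pkl","rb"))
w=lambda u,v,z: ray(c,u/1.42,v/1.42,z)[:2].round(4)
print("campos",-cv2.Rodrigues(np.array(c["rvec"]))[0].T@np.array(c["tvec"]).ravel())
print("tab",w(390,270,.126),w(411,270,.126),w(391,292,.126),w(413,292,.126),w(391,328,.126),w(414,328,.126))
print("coupler",w(455,240,.095),w(568,240,.095),w(455,340,.095),w(562,340,.095))
th=np.radians(-2.8);X=np.array([np.cos(th),np.sin(th)]);Y=np.array([-X[1],X[0]])
tc=np.array([.4665,-.231])
for z in(.126,.048):
  print(z,(proj(c,[[*(tc+a*X+b*Y),z] for a,b in((-.007,.012),(.007,.012),(.007,-.012),(-.007,-.012))])*1.42).round().tolist())
sc=np.array([.5322,-.2343])
print((proj(c,[[*(sc+a*X+b*Y),.095] for a,b in((-.031,.03),(.031,.03),(.031,-.03),(-.031,-.03))])*1.42).round().tolist())
```

```text
campos [ 0.46477126 -0.16238777  0.34991363]
tab [ 0.4602 -0.2099] [ 0.4709 -0.2104] [ 0.4602 -0.2215] [ 0.4715 -0.222 ] [ 0.4592 -0.2411] [ 0.4713 -0.2416]
coupler [ 0.4974 -0.2008] [ 0.5615 -0.2038] [ 0.4967 -0.2614] [ 0.5613 -0.2645]
0.126 [[391.0, 287.0], [418.0, 287.0], [417.0, 331.0], [391.0, 331.0]]
0.048 [[392.0, 259.0], [412.0, 259.0], [412.0, 293.0], [392.0, 293.0]]
[[464.0, 243.0], [573.0, 243.0], [563.0, 342.0], [460.0, 342.0]]
```

View pics/t5.png

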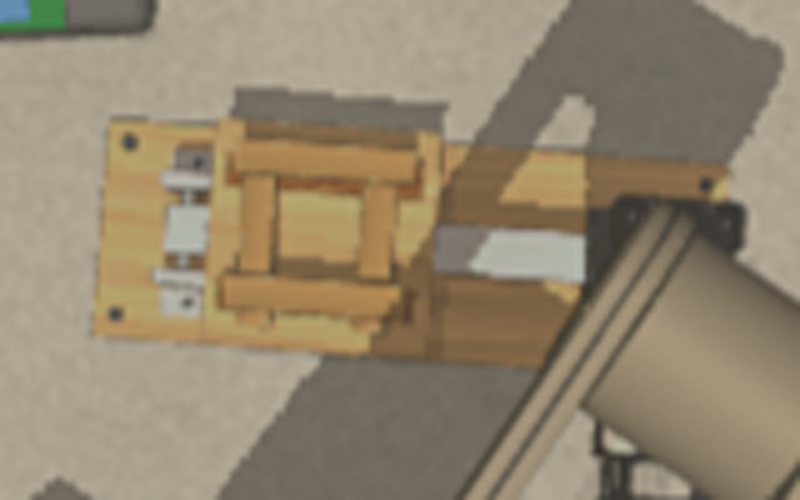

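The top view shows the tower square: both new slats lie crosswise over the low ones. The tab is near (0.4645, −0.230), so I'll narrow the jaws to about 25 mm and descend.

```bash
python3 -m inch '[[[0.015,0.005,0.003,0,0,0,0.27],[0.02,0,0,0,0,0,0.27],[0.015,0,0,0,0,0,0.27],[0,0,0,0,0,0,0.27]]]' 
python3 -c "
from h import *
go(.4645,-.230,.113,-2.8)"
```

```text
t: 16.8
tool_pos: [0.4673, -0.2255, 0.1489]
orientation: [0.031, 1.568, -0.031]
force: [-0.6, 0.1, 0.1]
opening: 0.0253
t 16.8 p [ 0.4673 -0.2255  0.1489] jaw -2.29 open 0.0253 F [-0.6  0.1  0.1] q6 -0.51
turn ax 0.009 (tilt [-0.     0.003 -0.   ]) THEN shift x 0.0359 y -0.0046 z -0.0026 |now-frame [ 0.0359 -0.0046 -0.0027]
```

```bash
python3 -m inch '[[[0.006,-0.005,-0.003,0.009,0.003,0,0.27],[0.007,0,-0.001,0,0,0,0.27],[0,0,0,0,0,0,0.27]]]' 
python3 -c "
from h import *
go(.4645,-.230,.113,-2.8)"
```

```text
t: 17.1
tool_pos: [0.4637, -0.229, 0.1353]
orientation: [0.037, 1.57, -0.037]
force: [0.5, 0.6, -0.3]
opening: 0.0251
t 17.1 p [ 0.4637 -0.229   0.1353] jaw -2.7 open 0.0251 F [ 0.5  0.6 -0.3] q6 -0.51
turn ax 0.002 (tilt [ 0.  0. -0.]) THEN shift x 0.0223 y -0.0010 z 0.0008 |now-frame [ 0.0223 -0.001   0.0008]
```

```bash
python3 -m inch '[[[0.008,-0.001,0,0,0,0,0.27],[0.008,0,0,0,0,0,0.27],[0.004,0,0,0,0,0,0.27],[0.002,0,0,0,0,0,0.27],[0,0,0,0,0,0,0.27]]]' 
python3 -c "
from h import *
go(.4645,-.230,.113,-2.8)"
```

```text
t: 17.6
tool_pos: [0.4642, -0.2307, 0.1123]
orientation: [0.037, 1.569, -0.038]
force: [-0.5, 0.6, 0.1]
opening: 0.0249
t 17.6 p [ 0.4642 -0.2307  0.1123] jaw -2.74 open 0.0249 F [-0.5  0.6  0.1] q6 -0.51
turn ax 0.001 (tilt [-0.     0.002  0.001]) THEN shift x -0.0007 y 0.0007 z 0.0002 |now-frame [-0.0007  0.0007  0.0002]
```

Close on the tab at 45 N.

```bash
python3 -m inch '[[[0,0,0,0,0,0,0.15],[0,0,0,0,0,0,0],[0,0,0,0,0,0,0],[0,0,0,0,0,0,0],[0,0,0,0,0,0,0]]]' 45
python3 -c "
from h import *
go(.4645,-.230,.113,-2.8)"
```

```text
t: 18.1
tool_pos: [0.4646, -0.2308, 0.1125]
orientation: [0.037, 1.568, -0.039]
force: [0.5, 0.2, -1.7]
opening: 0.0136
t 18.1 p [ 0.4646 -0.2308  0.1125] jaw -2.75 open 0.0136 F [ 0.5  0.2 -1.7] q6 -0.51
turn ax 0.001 (tilt [0.    0.003 0.001]) THEN shift x -0.0005 y 0.0008 z -0.0001 |now-frame [-0.0005  0.0008 -0.0001]
```

```bash
python3 -m inch '[[[0,0,-0.004,0,0,0,0],[0,0,-0.004,0,0,0,0],[0,0,-0.004,0,0,0,0],[0,0,-0.003,0,0,0,0],[0,0,0,0,0,0,0]]]' 45
python3 -c "
from h import *
go(.4506,-.230,.1125,-2.8)"
```

```text
t: 18.6
tool_pos: [0.4509, -0.23, 0.1132]
orientation: [0.036, 1.562, -0.039]
force: [6.9, -0.6, -5.2]
opening: 0.0142
t 18.6 p [ 0.4509 -0.23    0.1132] jaw -2.73 open 0.0142 F [ 6.9 -0.6 -5.2] q6 -0.53
turn ax 0.001 (tilt [0.    0.009 0.002]) THEN shift x 0.0007 y 0.0000 z -0.0003 |now-frame [ 0.0007  0.     -0.0003]
```

```bash
python3 -m inch '[[[-0.0034,0.0006,-0.0005,0,0.004,-0.012,0],[-0.0034,0.0006,-0.0002,0,0.003,-0.012,0],[-0.0034,0.0006,0,0,0,-0.012,0],[-0.0034,0.0006,0,0,0,-0.012,0],[-0.0034,0.0006,0,0,0,-0.012,0]]]' 45
cat >> h.py <<'E'
def lift(z0=.1128,x0=.4646,y0=-.2305):
    s,R=st(); p=np.array(s["tool_pos"]); th=np.radians(-2.8); X=np.array([np.cos(th),np.sin(th),0]);Y=np.array([-X[1],X[0],0]); Z=np.array([0,0,1.])
    d=p-np.array([x0,y0,z0]); zr=z0-.064
    tilt=np.arcsin(np.clip(-(R[:,0]@Y),-1,1)) 
    f=lambda a:.28*np.sin(a)+zr*np.cos(a)-zr-d[2]
    from scipy.optimize import brentq
    a=brentq(f,-.2,.7); dy=.28-.28*np.cos(a)+zr*np.sin(a)
    # desired R columns: tool x=-(beam z), tool y=beam y, tool z=X
    bz=Z*np.cos(a)+Y*np.sin(a); by=Y*np.cos(a)-Z*np.sin(a)
    Rd=np.array([-bz,by,X]).T; rv=cv2.Rodrigues(R.T@Rd)[0].ravel()
    e=R.T@(Y*(dy-d@Y)+X*(-.0138-d@X))
    print("t",round(s["t"],2),"beam",a.round(4),"socket rise",(.28*np.sin(a)+.002*np.cos(a)-.002).round(4),"latch",-(d@X).round(4),"F",np.round(s["force"],1),"open",round(s["opening"],4))
    print("fix turn",rv.round(4),"fix shift",e.round(4))
E
python3 -c "
from h import *
lift()"
```

```text
t: 19.1
tool_pos: [0.452, -0.2263, 0.1311]
orientation: [-0.012, 1.562, -0.088]
force: [7.8, -0.6, -5.0]
opening: 0.0139Traceback (most recent call last):
  File "<string>", line 3, in <module>
    lift()
    ~~~~^^
  File "h.py", line 39, in lift
    print("t",round(s["t"],2),"beam",a.round(4),"socket rise",(.28*np.sin(a)+.002*np.cos(a)-.002).round(4),"latch",-(d@X).round(4),"F",np.round(s["force"],1),"open",round(s["opening"],4))
                                     ^^^^^^^
AttributeError: 'float' object has no attribute 'round'
```

```bash
sed -i 's/a=brentq(f,-.2,.7)/a=np.float64(brentq(f,-.2,.7))/' h.py; python3 -c "
from h import *
lift()"
```

```text
t 19.1 beam 0.0659 socket rise 0.0184 latch 0.0128 F [ 7.8 -0.6 -5. ] open 0.0139
fix turn [ 0.0003  0.0093 -0.0023] fix shift [-0.      0.0003 -0.001 ]
```

```bash
python3 -m inch '[[[-0.0034,0.0006,-0.001,0,0.007,-0.012,0],[-0.0034,0.0006,-0.0003,0,0.003,-0.012,0],[-0.0034,0.0006,-0.0002,0,0.002,-0.012,0],[-0.0034,0.0006,-0.0002,0,0.001,-0.012,0],[-0.0034,0.0006,-0.0002,0,0.001,-0.012,0]]]' 45
python3 -c "
from h import *
lift()"
```

```text
t: 19.6
tool_pos: [0.4525, -0.2214, 0.1492]
orientation: [-0.062, 1.568, -0.137]
force: [6.5, -0.4, -5.5]
opening: 0.0137
t 19.6 beam 0.1319 socket rise 0.0368 latch 0.0125 F [ 6.5 -0.4 -5.5] open 0.0137
fix turn [ 0.0005  0.0038 -0.0049] fix shift [-0.0001  0.0004 -0.0013]
```

```bash
python3 -m inch '[[[-0.0034,0.0008,-0.0012,0,0.004,-0.014,0],[-0.0034,0.0007,-0.0004,0,0.002,-0.013,0],[-0.0034,0.0006,-0.0002,0,0.001,-0.013,0],[-0.0034,0.0006,-0.0002,0,0.001,-0.012,0],[-0.0034,0.0006,-0.0002,0,0,-0.012,0]]]' 45
python3 -c "
from h import *
lift()"
```

```text
t: 20.1
tool_pos: [0.4529, -0.2152, 0.1669]
orientation: [-0.115, 1.565, -0.19]
force: [6.5, -0.3, -5.3]
opening: 0.0139
t 20.1 beam 0.198 socket rise 0.0551 latch 0.0125 F [ 6.5 -0.3 -5.3] open 0.0139
fix turn [ 0.0007  0.0049 -0.0035] fix shift [-0.0001  0.0003 -0.0013]
```

```bash
python3 -m inch '[[[-0.0034,0.0006,-0.0008,0,0.004,-0.014,0],[-0.0016,0.0003,-0.0004,0,0.001,-0.006,0],[0,0,0,0,0,0,0],[0,0,0,0,0,0,0],[0,0,0,0,0,0,0],[0,0,0,0,0,0,0],[0,0,0,0,0,0,0],[0,0,0,0,0,0,0]]]' 45
python3 - <<'E'
from h import *
import pickle
lift()
c=cam("scene"); save(c,"s6.png",(150,120,400,290),3.2); pickle.dump(c,open("s6.pkl","wb"))
E
```

```text
t: 20.9
tool_pos: [0.4538, -0.2128, 0.1727]
orientation: [-0.135, 1.559, -0.206]
force: [7.0, -0.3, -5.0]
opening: 0.0135
t 20.9 beam 0.2197 socket rise 0.061 latch 0.0117 F [ 7.  -0.3 -5. ] open 0.0135
fix turn [ 0.0019  0.0106 -0.0024] fix shift [-0.0001  0.0003 -0.0021]
```

View pics/s6.png

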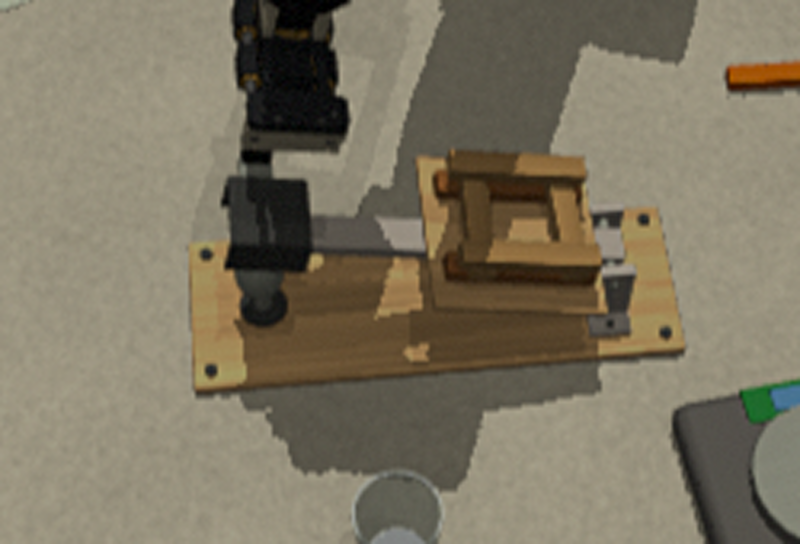

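The coupler top at (228–310, 178–230) is off the ball, which is visible at (262,300); the tower stands on the deck. I'll check the rise from the image before handing in.

Run:
```python
from h import *
import pickle
c=pickle.load(open("s6.pkl","rb"))
th=np.radians(-2.8);X=np.array([np.cos(th),np.sin(th),0]);Y=np.array([-X[1],X[0],0]);Z=np.array([0,0,1.])
H=np.array([.5300,-.2330,.064])+.28*Y
for rise in(.05,.06,.07):
    a=np.arcsin(rise/.28); by=Y*np.cos(a)-Z*np.sin(a); bz=Z*np.cos(a)+Y*np.sin(a)
    P=[H+sx*.031*X+(-.28+sy*.03)*by+.031*bz for sx,sy in((-1,-1),(-1,1),(1,1),(1,-1))]
    D=[H+sx*.07*X+(-.09+sy*.07)*by+.015*bz for sx,sy in((-1,-1),(1,-1))]
    q=(proj(c,P+D)-[150,120])*3.2; print(rise,q.round().tolist())
s,_=st(); print(s["t"],s["force"],np.abs(s["dq"]).max())
```

```text
0.05 [[223.0, 180.0], [302.0, 182.0], [307.0, 250.0], [227.0, 249.0], [407.0, 155.0], [426.0, 306.0]]
0.06 [[227.0, 171.0], [305.0, 175.0], [311.0, 243.0], [231.0, 241.0], [409.0, 151.0], [428.0, 302.0]]
0.07 [[230.0, 163.0], [309.0, 168.0], [315.0, 237.0], [235.0, 232.0], [412.0, 146.0], [431.0, 298.0]]
20.95 [ 5.73527884 -1.78741665 -5.36237763] 0.0018222225231217903
```

```bash
python3 -c "
from h import *
print(workorder.close_job()); lift()"
```

```text
the job is handed in; nothing more can be done
None
the job is handed in; nothing more can be done
```

I finished the tower, unlatched the tongue and lifted it off the ball. I handed the job in at about 21 s with the gripper still holding the tab; no verdict came back.

- **Tower:** Both pine slats lie crosswise over the low ones. By the camera and the arm's pose they are within about 2–3 mm of the ±40 mm marks, and square by eye. The tower was intact in the last picture, after the lift.
- **Latch:** I pulled the tab out 13.7 mm. It eased back to about 11.7 mm by the end, still past the 11 mm the keeper needs.
- **Lift:** The arm's pose puts the coupler 61 mm up. The scene picture is less exact and fits about 55–65 mm. The arm was steady at hand-in, with joint speeds below 0.002 rad/s.
- **Forces:** The highest readings I saw were about 8 N sideways and 5–6 N of beam load.
- **Left alone:** I did not touch the balance, beaker, bottle or orange slat.

One mismatch: a corner I read for low slat b in a wrist picture was about 7 mm off where the task says it should be. The top view put that slat where it belongs, so I took it as a bad corner reading and did not recheck it.

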